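# Find the wing nut that threads onto the clamp's stud

### The job

The strap clamp on the bench has lost its nut: of the three wing nuts lying about, find the one that threads onto the clamp's upright stud, trying them on if in doubt (a wrong one will not go over the stud, or slips straight down without catching). Set it on the stud with its wings along the strap, screw it a quarter turn clockwise (seen from above) so that it runs down onto the washer with its wings across the strap, and let go; leave the other two nuts off the clamp.

Things in the scene. Friction and masses are not known exactly. Their poses are not given: they have to be found in the camera images.
- clamp: Strap clamp fixed to the bench, 140 x 56 mm: a grey steel strap (134 x 44 mm, top 44 mm above the bench) over pale wood. x runs along the strap; origin on the bench below the upright stud, which stands in the middle of the strap. Stud core 16 mm, thread 26 mm over all, two-start and coarse, with entry gaps on the strap's line (+x and -x). With wings across the strap the fitting nut cannot go down.
- stud_tip (a point): Top of the stud's blunt cone (6 mm wide), 87 mm above the bench. The fitting nut, wings along the strap (within 20 degrees), goes down freely until its underside is 36 to 35 mm below here and its lugs rest on the thread.
- washer_top (a point): Centre of the top of the 40 mm washer, 47 mm above the bench, on the stud's axis. From resting on the thread (underside 4 mm above here) the fitting nut, turned clockwise seen from above (decreasing yaw), sinks onto the washer between 20 and 75 degrees of turn; at 90 it is home and held from above; a stop comes at about 105. A nut that is too large drops straight to here.
- nut_small: Smallest steel wing nut: square hub 34 mm wide, 30 mm high; two wings (20 mm high, 16 mm wide) along its +x and -x, 68 mm tip to tip; plain open bore 12 mm. Origin: centre of the underside, z up along the bore; lies flat on the bench. About 0.18 kg.
- nut_middle: Middle steel wing nut: square hub 44 mm wide, 30 mm high; two wings (20 mm high, 16 mm wide) along its +x and -x, 80 mm tip to tip; its y faces are flat and free to grip. Open bore 30 mm with two thread lugs on the wings' line, 20 mm between them, 4 to 8 mm above the underside. Origin: centre of the underside, z up along the bore; lies flat on the bench. 0.13 to 0.25 kg.
- nut_large: Largest steel wing nut: square hub 54 mm wide, 30 mm high; two wings (20 mm high, 16 mm wide) along its +x and -x, 90 mm tip to tip; open bore 38 mm with two lugs on the wings' line, 31 mm between them. Origin: centre of the underside, z up along the bore; lies flat on the bench. About 0.18 kg.

How it is judged (in metres and radians):
At the end, for the whole second after the job is handed in: The middle wing nut is on the stud (axis within 8 mm), run down onto the washer (underside within 2.5 mm of the washer's top), upright within 7 degrees, its wings across the strap (within 30 degrees of square to it), at rest; the small and large nuts are more than 60 mm from the stud's axis (horizontal distance between nut_middle and clamp below 0.008 m and z of nut_middle in the frame of clamp between 0.044 and 0.0495 m and angle between nut_middle's own z axis and vertical below 0.12 rad and angle between the x axis of nut_middle and the x axis of clamp, either way round above 1.05 rad and linear speed of nut_middle below 0.02 m/s and horizontal distance between each of nut_small, nut_large and clamp above 0.06 m); the robot touches nothing.
It also fails if it takes over 72 s, if anything falls off the work surface, if the arm or the gripper's body presses on something with over 40 N, if the wrist force passes 120 N, or if a joint passes its speed limit or range.

### The arm

A 6-joint arm with a two-finger parallel gripper is mounted at the origin on the work surface; the furniture and walls round the work are solid. World frame = base frame: x ahead of the robot, y to its left, z up, the work surface at z = 0. Lengths are in mm, angles in rad, forces in N, time in s.
With the tool pointing down it reaches from about 350 to 925 mm from the base axis. Payload 6.4 kg.
Tool frame: the origin (TCP) lies at the very end of the fingers, on their centre line; the grasp point (between the pads) lies 19 mm behind it; z points along the fingers, y is the line along which they close (so a half turn about z gives the same grasp; the last joint's range is limited). The gripper opens to 85 mm and grips with 20 to 120 N. Pads are 22 mm wide; open, the fingers measure 114 mm over their backs; the gripper's body (76 mm by 85 mm) begins 54 mm behind the grasp point. The pads swing forward as they close: fully open they stand 13 mm farther back than shut.
Start: joints at [1.061, 0.245, 1.558, -0, 1.339, -0.174], TCP at [214.188, 613.708, 231.29] pointing down, gripper open.
Joint ranges: [-3.13, 3.13], [-1.02, 2.26], [0.13, 2.54], [-0.95, 4.09], [0.21, 2.88], [-2.74, 2.74]. Speed limits (rad/s): [2.57, 2.57, 3.14, 3.14, 3.14, 3.14].

### API

Orientations are given as a 3x3 rotation matrix whose columns are the frame's x, y, z axes.
In Python, from workcell import * gives the robot as it stands.
- The arm moves only by the tool play_rows, never from a script. Its argument "motion" is a list of rows, each a list of 7 numbers: the closure, from 0 (fully open) to 1 (shut), then the shift along the world's x, y, z normalised to -1 to 1, where 1 is 0.025 m, then the turn, a rotation vector about the world's x, y, z normalised to -1 to 1, where 1 is 6 degrees. A call has exactly 10 rows; each row shifts and turns the commanded pose from where the row before left it; what a row does not reach is not made up. A row lasts 1/10 s, in which the tool goes at most 50 mm and 8.59 degrees, less where a joint would pass 70% of its speed; a pose out of reach is approached as far as the arm can. A call with a number of a shift or a turn outside -1 to 1 is refused whole. A call with a gripper value outside its range is refused whole. The fingers move at their own pace and stop on an object; the grip force is fixed at half the most. Time passes only in rows, so rows that do not move let the fingers close, or fill a call up. It gives the time, the measured TCP pose, the force, the opening and the grip force at its end, in the units of the state.
- state(): the state, without advancing time (a new reading comes with each control period).
- grab_frame(name): name is "scene" or "top"; returns a dict with "color" (400x640x3 uint8, red, green, blue), "range_z" (400x640 float32, mm along the optical axis (not along the pixel's ray), 0 where there is no reading), "mtx" (3x3 intrinsics, pixels), "position" and "attitude" of the camera in the world. Camera axes: x right, y up, looking along -z (the intrinsics and any distortion apply to the point x, -y, -z); pixel columns grow to the right and rows downward; lengths in mm; the calibration is good to about 2 mm. A picture is of the moment at which its call begins.
- hand_in(): hands the job in; it is judged then, once.
The state is a dict: "t": time; "qpos": joint angles; "qvel": joint speeds; "joint_efforts": joint torques, N m; "position": TCP position; "orientation": TCP orientation; "force": force on the tool from outside, world axes, zero at the start; "wrist_torque": the same for the moment, N m; "gripper_width": opening from 0.0 (shut) to 1.0 (fully open); "gripper_force": force on a finger pad.
Only numpy, scipy, OpenCV 4.12 (cv2) and the standard library are available. Lean on these libraries where they do the work, as an engineer would, in place of code of your own. Each camera call takes 0.05 s, during which the arm holds its last target. There are 200 camera calls.

## Working session

There is one attempt and no reset: what is moved stays moved. The work goes in short steps, Python scripts to look and compute and a tool call to move; the robot and the scene stay as the last step left them, time stands still between calls to the robot, and variables do not carry over. Pictures are saved under pics/ and viewed, at most 10 in all, crops included, and the job is handed in when it is done.

Besides the shell and the picture viewer there is one more tool, called after ">>>" by a JSON object that holds its "fn" and its "kwargs", one argument or row to a line. play_rows: Moves the arm, as the interface text tells. Scaled input: -1 to 1 covers 0.025 m each way for a shift and 6 degrees each way for a turn. Its arguments: {"type":"object","properties":{"motion":{"type":"array","items":{"type":"array","items":{"type":"number","minimum":-1,"maximum":1}}}},"required":["motion"]}

```bash
mkdir -p pics
cat > h.py <<'E'
from workcell import *
import numpy as np, cv2
def pts(f):
    z=f["range_z"]; K=f["mtx"]; v,u=np.mgrid[0:z.shape[0],0:z.shape[1]]
    p=np.dstack([(u-K[0,2])/K[0,0]*z,-(v-K[1,2])/K[1,1]*z,-z])
    return p@np.array(f["attitude"]).T+np.array(f["position"])
E
python3 - <<'E'
from h import *
for n in("top","scene"):
    f=grab_frame(n); cv2.imwrite(f"pics/{n}0.png",f["color"][:,:,::-1]); np.savez(f"{n}0.npz",**{k:np.array(v) for k,v in f.items()})
    print(n,f["position"],np.array(f["attitude"]).round(3).tolist(),f["mtx"], [k for k in f])
s=state(); print(s)
E
```

```text
top [ 462.06165687  -20.28031859 1110.87786858] [[0.0, 0.999, -0.053], [-1.0, 0.002, 0.03], [0.03, 0.053, 0.998]] [[510.21219497   0.         312.63421286]
 [  0.         510.21219497 198.61299696]
 [  0.           0.           1.        ]] ['color', 'range_z', 'mtx', 'position', 'attitude']
scene [ -66.89911928 -510.3402195   752.14090499] [[0.624, 0.506, -0.596], [-0.781, 0.425, -0.458], [0.021, 0.751, 0.66]] [[459.7466193    0.         320.53362768]
 [  0.         459.7466193  199.21946588]
 [  0.           0.           1.        ]] ['color', 'range_z', 'mtx', 'position', 'attitude']
{'t': 0.1, 'qpos': array([ 1.06090971e+00,  2.45745361e-01,  1.55892589e+00,  5.69853815e-06,
        1.33866050e+00, -1.74116705e-01]), 'qvel': array([ 0.00171851, -0.0019538 , -0.00242914,  0.00135465,  0.00111609,
       -0.00159377]), 'joint_efforts': array([-9.65286490e-04, -4.30674255e+01, -3.27127469e+01, -1.58024004e-04,
        2.82475943e-03,  4.37654862e-06]), 'position': array([213.92549381, 613.25315106, 230.27162245]), 'orientation': array([[-9.44156342e-01,  3.29496698e-01, -8.53653584e-04],
       [ 3.29497661e-01,  9.44155176e-01, -1.51517298e-03],
       [ 3.06736958e-04, -1.71183703e-03, -9.99998488e-01]]), 'force': array([ 0.63660069, -0.73769249,  0.4665925 ]), 'wrist_torque': array([0.01016604, 0.00746068, 0.03462098]), 'gripper_force': 0.0, 'gripper_width': 0.9978891769127729}
```

View pics/top0.png

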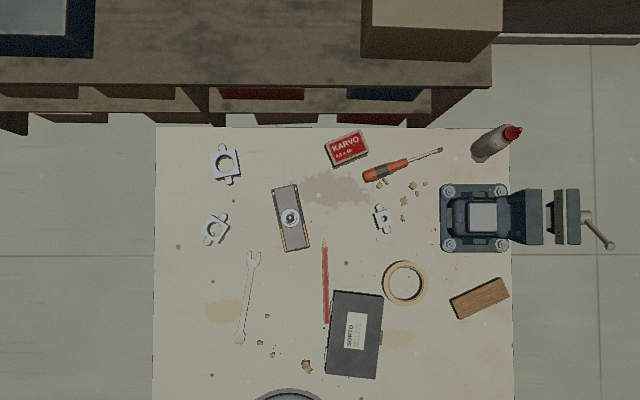

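View pics/scene0.png

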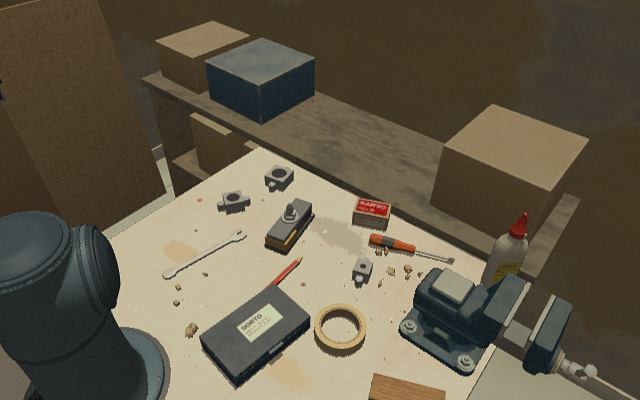

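The top view shows the large nut at (225,164), the middle nut at (215,229), the small nut at (382,217), and the clamp at (291,217) with its stud. I'll measure them by height bands in the depth.

Run:
```python
from h import *
f=dict(np.load("top0.npz")); P=pts(f)
def blob(u,v,zlo,zhi,r=45):
    m=((P[...,2]>zlo)&(P[...,2]<zhi)&(f["range_z"]>0)).astype(np.uint8)
    w=np.zeros_like(m); w[v-r:v+r,u-r:u+r]=1; m*=w
    n,l,s,c=cv2.connectedComponentsWithStats(m); 
    k=1+np.argmax(s[1:,4]); q=P[l==k]; return q
for n,u,v,lo,hi,r in(("large",225,164,10,45,30),("mid",215,229,10,45,30),("small",382,217,10,45,25),("strap",291,217,36,54,45),("stud",291,217,55,100,25)):
    q=blob(u,v,lo,hi,r); R=cv2.minAreaRect(q[:,:2].astype(np.float32)); 
    top=q[q[:,2]>np.percentile(q[:,2],90)-6]
    w,V=np.linalg.eigh(np.cov(q[:,:2].T))
    print(n,len(q),"z",np.percentile(q[:,2],[5,50,95,100]).round(1),"mean",q.mean(0).round(1),"rect",np.round(R[0],1),np.round(R[1],1),round(R[2],1),"pca",np.degrees(np.arctan2(V[1,1],V[0,1])).round(1),"topmean",top.mean(0).round(1), "bench")
m=(f["range_z"]>0)
print("bench z",np.median(P[250:280,270:310,2]),"mid nbr",P[229,175:190,2].round(1))
c=cv2.imread("pics/top0.png")[120:270,170:330]; c=cv2.resize(c,None,fx=5,fy=4*1.0,interpolation=cv2.INTER_CUBIC); c=cv2.resize(cv2.imread("pics/top0.png")[130:260,180:340],None,fx=4.6,fy=4.6,interpolation=cv2.INTER_CUBIC); cv2.imwrite("pics/crop0.png",c)
```

```text
large 579 z [15.1 26.8 31.  34.9] mean [594.1 134.9  25.1] rect [594.6 135.4] [88.1 54.5] 11.5 pca -167.6 topmean [595.2 135.4  28.1] bench
mid 446 z [14.6 26.4 30.8 32.9] mean [455.8 155.4  24.3] rect [456.2 155.8] [44.7 78.8] 57.0 pca 147.0 topmean [455.7 156.1  28. ] bench
small 363 z [14.9 26.6 30.8 33.3] mean [ 478.2 -203.4   24.6] rect [ 478.3 -204.5] [66.3 35.2] 17.6 pca -161.2 topmean [ 478.4 -204.    28.3] bench
strap 1232 z [38.9 42.4 47.1 54. ] mean [479.2  -4.6  42.6] rect [479.5  -4.4] [133.8  44. ] 12.6 pca -167.3 topmean [478.9  -4.6  43. ] bench
stud 91 z [56.9 70.1 84.5 87.7] mean [479.   -4.6  69.4] rect [477.7  -5.3] [19.4 25.7] 26.8 pca 119.1 topmean [479.6  -4.6  82.7] bench
bench z -2.1958696025782274 mid nbr [ 1.5 -3.3 -0.8 -2.  -4.1 -1.2 -3.  -1.2  0.9 -3.4 -1.9 -1.7  1.2 -5.3
 -6.1]
```

View pics/crop0.png

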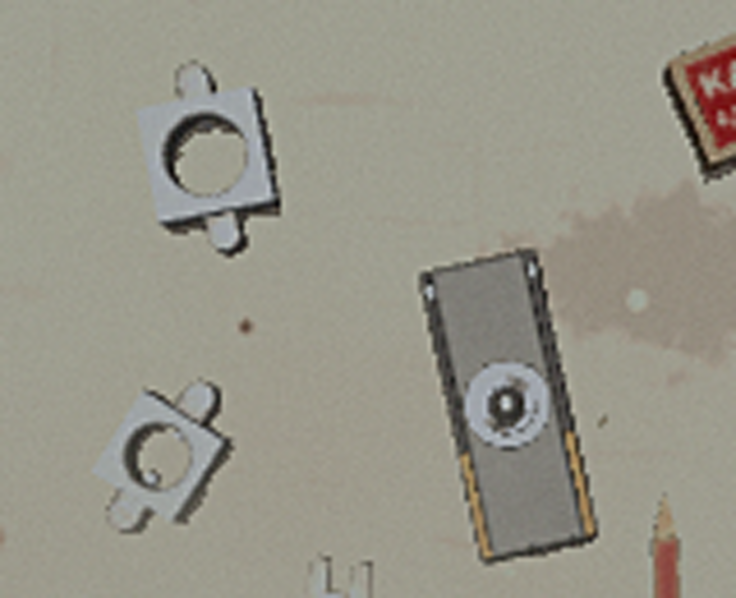

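The crop shows the large nut, the middle nut (bottom left, wings running up-right) and the clamp with its washer and stud. The sizes match: 88×54, 79×45 and 134×44 mm. That puts the middle nut at (456,156) with wings at 147°, and the stud at (479,-4.5) with the strap at 12.6°.

>>> {"fn": "play_rows", "kwargs": {
  "motion": [
    [0,0.484,-0.915,-0.1,0,0,-0.115],
    [0,0.484,-0.915,-0.1,0,0,-0.115],
    [0,0.484,-0.915,-0.1,0,0,-0.115],
    [0,0.484,-0.915,-0.1,0,0,-0.115],
    [0,0.484,-0.915,-0.1,0,0,-0.115],
    [0,0.484,-0.915,-0.1,0,0,-0.115],
    [0,0.484,-0.915,-0.1,0,0,-0.115],
    [0,0.484,-0.915,-0.1,0,0,-0.115],
    [0,0.484,-0.915,-0.1,0,0,-0.115],
    [0,0.484,-0.915,-0.1,0,0,-0.115]
  ]
}}

```text
t: 1.1
position: [335.3, 383.8, 205.8]
orientation: [[-0.898, 0.441, -0.001], [0.441, 0.898, -0.0], [0.0, -0.001, -1.0]]
force: [-0.0, -0.2, -0.2]
gripper_width: 1.001
gripper_force: 0.0
```

>>> {"fn": "play_rows", "kwargs": {
  "motion": [
    [0,0.484,-0.915,-0.36,0,0,-0.115],
    [0,0.484,-0.915,-0.36,0,0,-0.115],
    [0,0.484,-0.915,-0.36,0,0,-0.115],
    [0,0.484,-0.915,-0.36,0,0,-0.115],
    [0,0.484,-0.915,-0.36,0,0,-0.115],
    [0,0.484,-0.915,-0.36,0,0,-0.115],
    [0,0.484,-0.915,-0.36,0,0,-0.115],
    [0,0.484,-0.915,-0.36,0,0,-0.115],
    [0,0.484,-0.915,-0.36,0,0,-0.115],
    [0,0.484,-0.915,-0.36,0,0,-0.115]
  ]
}}

```text
t: 2.1
position: [456.3, 155.2, 115.6]
orientation: [[-0.838, 0.546, -0.001], [0.546, 0.838, -0.0], [0.0, -0.0, -1.0]]
force: [-0.5, -0.7, 0.3]
gripper_width: 1.0
gripper_force: 0.0
```

>>> {"fn": "play_rows", "kwargs": {
  "motion": [
    [0,0,0,0,0,0,0],
    [0,0,0,0,0,0,0],
    [0,0,0,0,0,0,0],
    [0,0,0,0,0,0,0],
    [0,0,0,0,0,0,0],
    [0,0,0,0,0,0,0],
    [0,0,0,0,0,0,0],
    [0,0,0,0,0,0,0],
    [0,0,0,0,0,0,0],
    [0,0,0,0,0,0,0]
  ]
}}

```text
t: 3.1
position: [456.2, 156.2, 116.3]
orientation: [[-0.838, 0.545, -0.0], [0.545, 0.838, 0.0], [0.0, -0.0, -1.0]]
force: [-0.2, -0.1, 0.2]
gripper_width: 1.002
gripper_force: 0.0
```

>>> {"fn": "play_rows", "kwargs": {
  "motion": [
    [0,0,0,-0.6,0,0,0],
    [0,0,0,-0.6,0,0,0],
    [0,0,0,-0.6,0,0,0],
    [0,0,0,-0.6,0,0,0],
    [0,0,0,-0.6,0,0,0],
    [0,0,0,-0.6,0,0,0],
    [0,0,0,-0.4,0,0,0],
    [0,0,0,-0.36,0,0,0],
    [0,0,0,0,0,0,0],
    [0,0,0,0,0,0,0]
  ]
}}

```text
t: 4.1
position: [456.5, 156.2, 7.5]
orientation: [[-0.838, 0.545, 0.0], [0.545, 0.838, 0.0], [-0.0, 0.0, -1.0]]
force: [-0.3, 0.2, -0.6]
gripper_width: 0.997
gripper_force: 0.0
```

>>> {"fn": "play_rows", "kwargs": {
  "motion": [
    [1,0,0,0,0,0,0],
    [1,0,0,0,0,0,0],
    [1,0,0,0,0,0,0],
    [1,0,0,0,0,0,0],
    [1,0,0,0,0,0,0],
    [1,0,0,0,0,0,0],
    [1,0,0,0,0,0,0],
    [1,0,0,0,0,0,0],
    [1,0,0,0,0,0,0],
    [1,0,0,0,0,0,0]
  ]
}}

```text
t: 5.1
position: [457.0, 156.3, 8.1]
orientation: [[-0.838, 0.545, 0.001], [0.545, 0.838, 0.0], [-0.001, 0.001, -1.0]]
force: [-0.6, -0.1, 5.5]
gripper_width: 0.502
gripper_force: 62.4
```

>>> {"fn": "play_rows", "kwargs": {
  "motion": [
    [1,0,0,0.3,0,0,0],
    [1,0,0,0.6,0,0,0],
    [1,0,0,0.6,0,0,0],
    [1,0,0,0.6,0,0,0],
    [1,0,0,0.6,0,0,0],
    [1,0,0,0.6,0,0,0],
    [1,0,0,0.6,0,0,0],
    [1,0,0,0.5,0,0,0],
    [1,0,0,0.2,0,0,0],
    [1,0,0,0,0,0,0]
  ]
}}

```text
t: 6.1
position: [456.4, 156.2, 122.8]
orientation: [[-0.838, 0.545, 0.001], [0.545, 0.838, 0.0], [-0.001, 0.001, -1.0]]
force: [0.6, 0.3, -1.5]
gripper_width: 0.499
gripper_force: 61.6
```

>>> {"fn": "play_rows", "kwargs": {
  "motion": [
    [1,0.089,-0.643,0,0,0,0.76],
    [1,0.089,-0.643,0,0,0,0.76],
    [1,0.089,-0.643,0,0,0,0.76],
    [1,0.089,-0.643,0,0,0,0.76],
    [1,0.089,-0.643,0,0,0,0.76],
    [1,0.089,-0.643,0,0,0,0.76],
    [1,0.089,-0.643,0,0,0,0.76],
    [1,0.089,-0.643,0,0,0,0.76],
    [1,0.089,-0.643,0,0,0,0.76],
    [1,0.089,-0.643,0,0,0,0.76]
  ]
}}

```text
t: 7.1
position: [477.7, -5.0, 121.1]
orientation: [[-0.975, -0.221, -0.002], [-0.221, 0.975, 0.001], [0.002, 0.001, -1.0]]
force: [-0.1, 0.8, -2.1]
gripper_width: 0.503
gripper_force: 61.4
```

>>> {"fn": "play_rows", "kwargs": {
  "motion": [
    [1,0,0,0,0,0,0],
    [1,0,0,0,0,0,0],
    [1,0,0,0,0,0,0],
    [1,0,0,0,0,0,0],
    [1,0,0,0,0,0,0],
    [1,0,0,0,0,0,0],
    [1,0,0,0,0,0,0],
    [1,0,0,0,0,0,0],
    [1,0,0,0,0,0,0],
    [1,0,0,0,0,0,0]
  ]
}}

```text
t: 8.1
position: [478.5, -4.5, 122.3]
orientation: [[-0.976, -0.217, 0.0], [-0.217, 0.976, 0.0], [-0.0, -0.0, -1.0]]
force: [0.7, -0.5, -2.1]
gripper_width: 0.506
gripper_force: 61.6
```

Run:
```python
from h import *
a=grab_frame("top");b=grab_frame("scene")
K=b["mtx"];p=np.array(b["attitude"]).T@(np.array([479,-4.5,100])-b["position"]);u=int(K[0,2]+K[0,0]*p[0]/-p[2]);v=int(K[1,2]-K[1,1]*p[1]/-p[2]);print(u,v)
A=cv2.resize(a["color"][160:280,235:335],(400,480),interpolation=cv2.INTER_CUBIC)
B=cv2.resize(b["color"][v-60:v+60,u-50:u+50],(400,480),interpolation=cv2.INTER_CUBIC)
cv2.imwrite("pics/held.png",np.hstack([A,B])[:,:,::-1]); np.savez("scene1.npz",**{k:np.array(v) for k,v in b.items()})
```

```text
288 198
```

View pics/held.png

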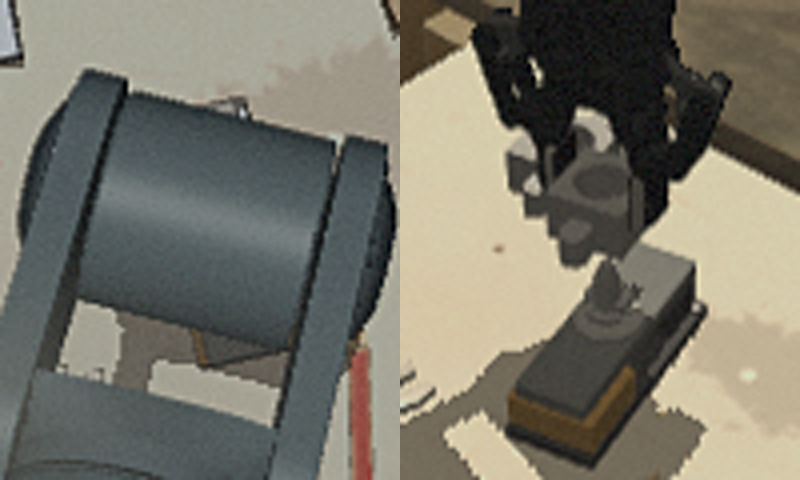

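The nut is held level above the stud with its wings along the strap (stud tip at (605,265) in the crop). I'll lower it and watch the force.

>>> {"fn": "play_rows", "kwargs": {
  "motion": [
    [1,0.03,0,-0.2,0,0,0],
    [1,0,0,-0.2,0,0,0],
    [1,0,0,-0.2,0,0,0],
    [1,0,0,-0.2,0,0,0],
    [1,0,0,-0.2,0,0,0],
    [1,0,0,-0.2,0,0,0],
    [1,0,0,-0.1,0,0,0],
    [1,0,0,-0.1,0,0,0],
    [1,0,0,-0.1,0,0,0],
    [1,0,0,0,0,0,0]
  ]
}}

```text
t: 9.2
position: [479.0, -4.5, 84.5]
orientation: [[-0.976, -0.217, -0.0], [-0.217, 0.976, 0.0], [0.0, 0.0, -1.0]]
force: [-0.4, -0.4, -1.9]
gripper_width: 0.504
gripper_force: 61.6
```

>>> {"fn": "play_rows", "kwargs": {
  "motion": [
    [1,0,0,-0.08,0,0,0],
    [1,0,0,-0.08,0,0,0],
    [1,0,0,-0.08,0,0,0],
    [1,0,0,-0.08,0,0,0],
    [1,0,0,-0.08,0,0,0],
    [1,0,0,-0.08,0,0,0],
    [1,0,0,0,0,0,0],
    [1,0,0,0,0,0,0],
    [1,0,0,0,0,0,0],
    [1,0,0,0,0,0,0]
  ]
}}

```text
t: 10.2
position: [479.3, -4.5, 72.9]
orientation: [[-0.976, -0.218, 0.0], [-0.218, 0.976, -0.0], [-0.0, -0.0, -1.0]]
force: [0.1, -1.2, -1.0]
gripper_width: 0.504
gripper_force: 61.6
```

>>> {"fn": "play_rows", "kwargs": {
  "motion": [
    [1,0,0,-0.08,0,0,0],
    [1,0,0,-0.08,0,0,0],
    [1,0,0,-0.08,0,0,0],
    [1,0,0,-0.08,0,0,0],
    [1,0,0,-0.08,0,0,0],
    [1,0,0,-0.04,0,0,0],
    [1,0,0,0,0,0,0],
    [1,0,0,0,0,0,0],
    [1,0,0,0,0,0,0],
    [1,0,0,0,0,0,0]
  ]
}}

```text
t: 11.2
position: [479.3, -4.6, 61.9]
orientation: [[-0.976, -0.217, 0.0], [-0.217, 0.976, -0.0], [-0.0, -0.0, -1.0]]
force: [0.2, -0.3, -3.0]
gripper_width: 0.503
gripper_force: 61.6
```

>>> {"fn": "play_rows", "kwargs": {
  "motion": [
    [1,0,0,-0.04,0,0,0],
    [1,0,0,-0.04,0,0,0],
    [1,0,0,-0.03,0,0,0],
    [1,0,0,-0.02,0,0,0],
    [1,0,0,0,0,0,0],
    [1,0,0,0,0,0,0],
    [1,0,0,0,0,0,0],
    [1,0,0,0,0,0,0],
    [1,0,0,0,0,0,0],
    [1,0,0,0,0,0,0]
  ]
}}

```text
t: 12.2
position: [479.2, -4.6, 58.9]
orientation: [[-0.976, -0.218, -0.0], [-0.218, 0.976, -0.0], [0.0, 0.0, -1.0]]
force: [-4.1, 0.7, 5.6]
gripper_width: 0.504
gripper_force: 62.3
```

>>> {"fn": "play_rows", "kwargs": {
  "motion": [
    [1,0,0,0,0,0,-0.5],
    [1,0,0,0,0,0,-0.7],
    [1,0,0,0,0,0,-0.7],
    [1,0,0,0,0,0,-0.7],
    [1,0,0,0,0,0,-0.7],
    [1,0,0,-0.012,0,0,-0.7],
    [1,0,0,-0.012,0,0,-0.7],
    [1,0,0,-0.012,0,0,-0.7],
    [1,0,0,-0.012,0,0,-0.7],
    [1,0,0,-0.012,0,0,-0.7]
  ]
}}

```text
t: 13.2
position: [479.9, -4.9, 57.3]
orientation: [[-0.88, 0.476, 0.002], [0.476, 0.88, -0.001], [-0.002, 0.0, -1.0]]
force: [-0.2, -0.9, 0.7]
gripper_width: 0.5
gripper_force: 62.2
```

>>> {"fn": "play_rows", "kwargs": {
  "motion": [
    [1,0,0,-0.012,0,0,-0.7],
    [1,0,0,-0.012,0,0,-0.7],
    [1,0,0,-0.012,0,0,-0.7],
    [1,0,0,-0.012,0,0,-0.7],
    [1,0,0,-0.012,0,0,-0.7],
    [1,0,0,-0.012,0,0,-0.7],
    [1,0,0,-0.012,0,0,-0.7],
    [1,0,0,-0.012,0,0,-0.7],
    [1,0,0,0,0,0,-0.5],
    [1,0,0,0,0,0,0]
  ]
}}

```text
t: 14.2
position: [480.0, -4.9, 55.1]
orientation: [[-0.425, 0.905, 0.002], [0.905, 0.425, -0.001], [-0.001, 0.002, -1.0]]
force: [0.7, -0.8, 1.8]
gripper_width: 0.502
gripper_force: 62.1
```

>>> {"fn": "play_rows", "kwargs": {
  "motion": [
    [1,0,0,0,0,0,-0.5],
    [1,0,0,0,0,0,-0.5],
    [1,0,0,0,0,0,-0.5],
    [1,0,0,0,0,0,-0.2],
    [1,0,0,0,0,0,0],
    [1,0,0,0,0,0,0],
    [1,0,0,0,0,0,0],
    [1,0,0,0,0,0,0],
    [1,0,0,0,0,0,0],
    [1,0,0,0,0,0,0]
  ]
}}

```text
t: 15.2
position: [479.8, -4.8, 55.0]
orientation: [[-0.258, 0.966, 0.001], [0.966, 0.258, -0.001], [-0.001, 0.001, -1.0]]
force: [2.6, -2.8, 5.0]
gripper_width: 0.499
gripper_force: 62.4
```

>>> {"fn": "play_rows", "kwargs": {
  "motion": [
    [1,0,0,0,0,0,-0.4],
    [1,0,0,0,0,0,0],
    [0,0,0,0,0,0,0],
    [0,0,0,0,0,0,0],
    [0,0,0,0,0,0,0],
    [0,0,0,0,0,0,0],
    [0,0,0,0,0,0,0],
    [0,0,0,0,0,0,0],
    [0,0,0,0,0,0,0],
    [0,0,0,0,0,0,0]
  ]
}}

```text
t: 16.2
position: [479.2, -4.5, 54.6]
orientation: [[-0.217, 0.976, -0.0], [0.976, 0.217, 0.0], [0.0, -0.0, -1.0]]
force: [-0.2, 1.1, -0.1]
gripper_width: 1.005
gripper_force: 0.0
```

>>> {"fn": "play_rows", "kwargs": {
  "motion": [
    [0,0,0,0.3,0,0,0],
    [0,0,0,0.6,0,0,0],
    [0,0,0,0.8,0,0,0],
    [0,0,0,0.8,0,0,0],
    [0,0,0,0.8,0,0,0],
    [0,0,0.8,0.8,0,0,0],
    [0,0,0.9,0.8,0,0,0],
    [0,0,0.9,0.6,0,0,0],
    [0,0,0.9,0.2,0,0,0],
    [0,0,0.9,0,0,0,0]
  ]
}}

```text
t: 17.2
position: [479.9, 106.4, 199.2]
orientation: [[-0.217, 0.976, 0.003], [0.976, 0.217, -0.0], [-0.001, 0.003, -1.0]]
force: [-0.3, 0.4, -0.4]
gripper_width: 1.002
gripper_force: 0.0
```

>>> {"fn": "play_rows", "kwargs": {
  "motion": [
    [0,0,0.9,0,0,0,0],
    [0,0,0.9,0,0,0,0],
    [0,0,0.9,0,0,0,0],
    [0,0,0.9,0,0,0,0],
    [0,0,0.9,0,0,0,0],
    [0,0,0.5,0,0,0,0],
    [0,0,0,0,0,0,0],
    [0,0,0,0,0,0,0],
    [0,0,0,0,0,0,0],
    [0,0,0,0,0,0,0]
  ]
}}

```text
t: 18.2
position: [479.3, 229.7, 197.2]
orientation: [[-0.216, 0.976, -0.0], [0.976, 0.216, -0.0], [-0.0, -0.0, -1.0]]
force: [-0.5, 0.3, 0.3]
gripper_width: 1.0
gripper_force: 0.0
```

Run:
```python
from h import *
a=grab_frame("top");b=grab_frame("scene");P=pts(a)
m=np.zeros((400,640),bool);m[175:260,250:335]=1
q=P[m&(P[...,2]>52)&(P[...,2]<82)&(a["range_z"]>0)]
R=cv2.minAreaRect(q[:,:2].astype(np.float32));print(R,np.percentile(q[:,2],[5,50,90,98]))
w,V=np.linalg.eigh(np.cov(q[:,:2].T));print(np.degrees(np.arctan2(V[1,1],V[0,1])))
u,v=288,205
A=cv2.resize(a["color"][160:280,235:335],(400,480),interpolation=cv2.INTER_CUBIC)
B=cv2.resize(b["color"][v-60:v+60,u-50:u+50],(400,480),interpolation=cv2.INTER_CUBIC)
cv2.imwrite("pics/end.png",np.hstack([A,B])[:,:,::-1])
```

```text
((478.97601318359375, -4.454853057861328), (43.90270233154297, 78.35221862792969), 13.187755584716797) [56.42907512 73.62705867 76.93592731 78.99132077]
103.21329872181241
```

View pics/end.png

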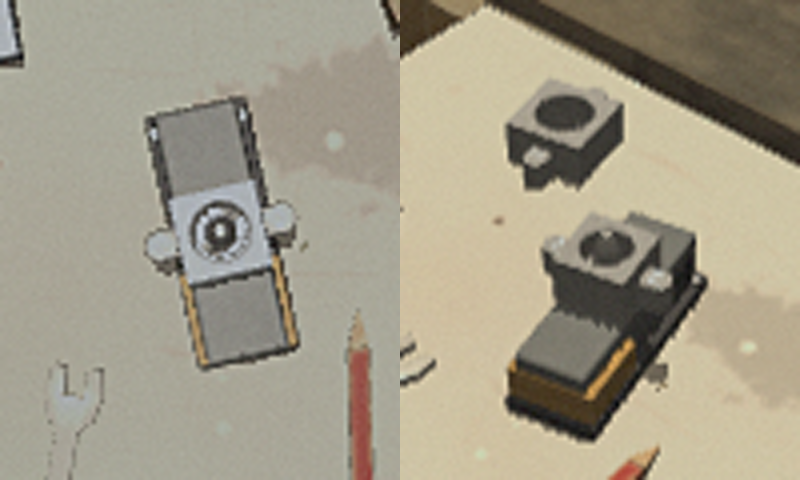

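The picture shows the nut seated level on the stud (220,232 in the left half), wings at 103°, which is square to the strap. Its top is at about 77 mm, so the underside is at 47 mm, on the washer.

```bash
python3 -c "
from workcell import *
print(hand_in())"
```

```text
the job is handed in; nothing more can be done
None
```

The middle wing nut is screwed down onto the clamp's washer with its wings across the strap and released. The other two nuts were left where they lay, and the job is handed in; the hand-in gave no verdict.

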